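Turn up the wax warmer's thermostat wheel and start it

TASK

With a fingertip, roll the wax warmer's knurled thermostat wheel up until it rests in the click stop where the white line on its rim stands on top, level with the two white pointers beside it. Then press the round white heat button all the way down and let it spring back. Pick nothing up, and leave the pot's lid, the bottle, the jar and the box of strips where they are.

Things in the scene. Friction and masses are not known exactly. Their poses are not given: they have to be found in the camera images.
- warmer: White wax warmer, a box 230 (x) x 320 (y) x 85 mm high, fixed to the counter. Origin: centre of its underside; z up; its front faces its own -x. On its flat top the lidded pot (collar 176 mm across, 12 mm high) is on the left (+y), the control deck on the right (-y). A carrying handle stands 36 mm out of its left side.
- wheel_crest (a point): Fixed point: top of the thermostat wheel's rim, mid-width; 45 mm before (-x) and 85 mm right (-y) of the warmer's origin, 105 mm above the counter. Knurled black thumbwheel, 72 mm diameter, 28 mm wide, level axle along the warmer's y, standing 20 mm (64 mm long) out of the deck. A grey cheek 10 mm wide and 6 mm high with a white pointer flanks it on each side. Top view shows the line.
- wheel (a joint): Wheel angle, rad. 0: white rim line on top, at the pointers (wanted). Grows as the top of the rim moves to the warmer's front (-x). Click stops every 0.419 rad (15 mm of rim); let go, it springs to the nearest; about 1 N along the rim moves it on: rest a fingertip on the crest with 4 to 10 N and draw it along x. Starts one or two stops below 0, line on the rear (+x) side. Ends at -1.26 and 0.84.
- heat_top (a point): Centre of the top face of the heat button, a round white push button 28 mm across in a grey housing on the deck, 110 mm behind (+x of) the wheel's crest in the warmer's frame. Pressed straight down.
- heat (a joint): Travel of the heat button, m: 0 up, 0.006 fully down; a spring returns it; fully down takes about 4 N.
- lid_mid (a point): The pot's loose lid, a flat aluminium disc 168 mm across with a black knob, 41 mm high, resting on the pot's collar at 97 mm above the counter (knob top at 138 mm). This point is on its axis 20 mm above its underside. To be left alone.
- bottle_mid (a point): Loose white bottle with black cap, 52 mm across, 130 mm high, standing on the counter; point at its centre. To be left alone.
- jar_mid (a point): Loose amber jar with white cap, 60 mm across, 55 mm high, standing on the counter; point at its centre. To be left alone.
- tape_mid (a point): Loose box of paper strips, 100 x 45 x 35 mm, lying on the counter; point at its centre. To be left alone.

How it is judged:
By the outcome, as a careful person would: the job done as asked, in the order asked, and still so for the second after the job is handed in, with the robot touching nothing.
It also fails if it takes over 45 s, if anything falls off the work surface, if the arm or the gripper's body presses on something with over 40 N, if the wrist force passes 120 N, or if a joint passes its speed limit or range.

ROBOT

A 6-joint arm with a two-finger parallel gripper is mounted at the origin on the work surface. World frame = base frame: x ahead of the robot, y to its left, z up, the work surface at z = 0. Lengths are in m, angles in rad, forces in N, time in s.
With the tool pointing down it reaches from about 0.275 to 0.825 m from the base axis. Payload 4.9 kg.
Tool frame: the origin (TCP) lies at the very end of the fingers, on their centre line; the grasp point (between the pads) lies 19 mm behind it; x points along the fingers, y is the direction in which the jaws open and shut, and the axes are right-handed (so a half turn about x gives the same grasp; the last joint's range is limited). The gripper opens to 85 mm and grips with 20 to 120 N. Pads are 22 mm wide; open, the fingers measure 114 mm over their backs; the gripper's body (76 mm by 85 mm) begins 54 mm behind the grasp point. The pads swing forward as they close: fully open they stand 13 mm farther back than shut.
Start: joints at [-1.343, 0.326, -0.193, 1.052, 0, 1.437], TCP at [0.195, -0.514, 0.231] pointing down, gripper open.
Joint ranges: [-2.65, 2.65], [-0.97, 1.79], [-1.3, 1.35], [-1.93, 2.1], [-1.47, 1.37], [-3.14, 3.14]. Speed limits (rad/s): [2.57, 2.57, 3.14, 3.14, 3.14, 3.14].

INTERFACE

Orientations are given as a 3x3 rotation matrix whose columns are the frame's x, y, z axes.
In Python, from plant import * gives the robot as it stands. The module is installed in compiled form; this text tells all that it offers.
- The arm moves only by the tool arm_command, never from a script. Its argument "series" is a list of rows, each a list of 2 entries, a list of its own where there are three numbers: the shift along the world's x, y, z in cm, then the turn, a rotation vector about the world's x, y, z in rad. A call has 1 to 5 rows; each row is the pose to reach, as a shift and turn from the pose commanded when the call began; what a row does not reach only later rows make up. A row lasts 1/8 s, in which the tool goes at most 62.5 mm and 10.7 degrees, less where a joint would pass 70% of its speed; a pose out of reach is approached as far as the arm can. A call with a gripper value outside its range is refused whole. "claw" is the finger opening in cm, from 0 to 8.54, set as the call begins (left out, the last holds). The fingers move at their own pace and stop on an object; "newtons" is the grip in N (left out, the last holds). Time passes only in rows, so rows that repeat a pose let the fingers close. It gives the time, the measured TCP pose, the force and the opening at its end, in the units of the state.
- read_state(): the state, without advancing time (a new reading comes with each control period).
- get_image(name): name is "scene" or "top"; returns (picture, depth): 384x512x3 uint8, red, green, blue; 384x512 float32, m along the optical axis (not along the pixel's ray), 0 where there is no reading.
- camera_model(name): a dict with "fx", "fy", "cx", "cy" (pixels), "R" (3x3) and "t" (3): a world point X has camera coordinates R X + t. Camera axes: x right, y down, z forward; pixel columns grow to the right and rows downward; lengths in m; the calibration is good to about 2 mm. A picture is of the moment at which its call begins. camera_model takes no time and is no camera call.
- job_done(): hands the job in, once; it reports no verdict.
Trained networks look in the newest picture that a camera, given by its name, has taken for a name from the list of things; names that differ only in an ending like _2 or _b are one class to them, and where a whole thing is asked for, a point or a joint stands for the part that bears it (a point fixed in the world has none). Each returns a list of dicts, best first, with "p" (0 to 1); they miss things now and then, are a little off and sometimes report something else, mostly with a low value. They report only what shows in the picture. A call takes as long as a camera call.
- search_frame(camera, query): "rect" ([left, top, right, bottom] in pixels, round what is visible of it).
The state is a dict: "time_s": time; "joint_positions": joint angles; "joint_vel": joint speeds; "joint_efforts": joint torques, N m; "ee_pos": TCP position; "tool_rot": TCP orientation; "wrist_force": force on the tool from outside, world axes, zero at the start; "ft_torque": the same for the moment, N m; "opening": opening from 0.0 (shut) to 1.0 (fully open).
Only numpy, scipy, OpenCV 4.12 (cv2) and the standard library are available. Lean on these libraries where they do the work, as an engineer would, in place of code of your own. Each camera call takes 0.05 s, during which the arm holds its last target.

## Working session

There is one attempt and no reset: what is moved stays moved. The work goes in short steps, Python scripts to look and compute and a tool call to move; the robot and the scene stay as the last step left them, time stands still between calls to the robot, and variables do not carry over. Pictures are saved under pics/ and viewed, and the job is handed in when it is done.

Besides the shell and the picture viewer there is one more tool, called as name(argument=value, ...), one argument or row to a line, values as JSON. arm_command: Moves the arm, as the interface text tells. Its arguments: {"type":"object","properties":{"series":{"type":"array"},"claw":{"type":"number"},"newtons":{"type":"number"}},"required":["series"]}

```bash
mkdir -p pics; python3 - <<'E'
from plant import *
import cv2,numpy as np
s=read_state();print(s['time_s'],s['ee_pos'],s['tool_rot'],s['opening'])
for n in ['top','scene']:
    im,d=get_image(n);cv2.imwrite(f'pics/{n}0.png',im[:,:,::-1]);np.savez(f'{n}0.npz',im=im,d=d)
    c=camera_model(n);print(n,c)
    for q in ['warmer','wheel','heat','lid_mid','bottle_mid','jar_mid','tape_mid']:
        print(q,[(np.round(r['rect']),round(r['p'],2)) for r in search_frame(n,q)[:2]])
E
```

```text
0.0 [ 0.19455041 -0.51379591  0.23050037] [[-3.96392823e-04  3.53941993e-01 -9.35267292e-01]
 [ 1.70262974e-03 -9.35265771e-01 -3.53942139e-01]
 [-9.99998472e-01 -1.73271403e-03 -2.31899525e-04]] 1.0021121572357177
top {'fx': 417.29830967597445, 'fy': 417.29830967597445, 'cx': 253.2441841524679, 'cy': 194.49025733074018, 'R': array([[-0.01437778, -0.99944709,  0.02997993],
       [-0.99566687,  0.01155559, -0.09227107],
       [ 0.09187361, -0.03117668, -0.9952825 ]]), 't': array([0.09076601, 0.52967746, 1.06944694])}
warmer [(array([209., 136., 357., 239.]), 0.65)]
wheel [(array([321., 184., 338., 214.]), 0.64)]
heat [(array([211., 135., 359., 235.]), 0.43), (array([373., 180., 408., 198.]), 0.38)]
lid_mid [(array([233., 154., 298., 220.]), 0.89)]
bottle_mid [(array([374., 176., 408., 198.]), 0.87)]
jar_mid [(array([308., 243., 331., 268.]), 0.95)]
tape_mid [(array([161., 160., 203., 185.]), 0.94)]
scene {'fx': 409.10688111456295, 'fy': 409.10688111456295, 'cx': 253.02159655340003, 'cy': 192.54338201493016, 'R': array([[-0.14410892,  0.98950948,  0.01017861],
       [ 0.84327961,  0.1281817 , -0.52196643],
       [-0.51779545, -0.0666366 , -0.85290529]]), 't': array([-0.02323731, -0.4067227 ,  1.4430454 ])}
warmer [(array([149., 159., 286., 255.]), 0.63)]
wheel [(array([176., 171., 192., 194.]), 0.47)]
heat []
lid_mid [(array([206., 169., 272., 228.]), 0.89)]
bottle_mid [(array([112., 171., 136., 201.]), 0.74), (array([168., 210., 182., 218.]), 0.3)]
jar_mid [(array([192., 142., 213., 166.]), 0.87)]
tape_mid [(array([293., 220., 337., 252.]), 0.59)]
```

```bash
python3 - <<'E'
import cv2
a=cv2.imread('pics/top0.png');cv2.imwrite('pics/top0c.png',cv2.resize(a[115:285,150:420],None,fx=2.9,fy=2.9,interpolation=cv2.INTER_CUBIC))
a=cv2.imread('pics/scene0.png');cv2.imwrite('pics/sc0c.png',cv2.resize(a[125:275,90:350],None,fx=3,fy=3,interpolation=cv2.INTER_CUBIC))
E
```

```text
(no output)
```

View pics/top0c.png

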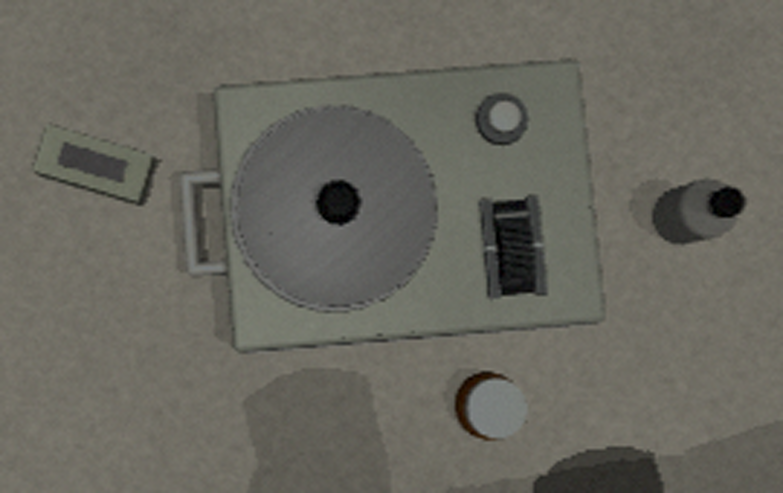

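View pics/sc0c.png

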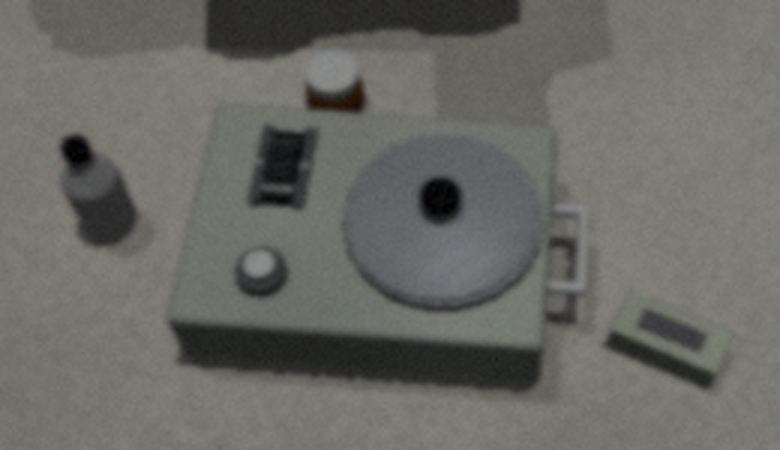

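View pics/scene0.png

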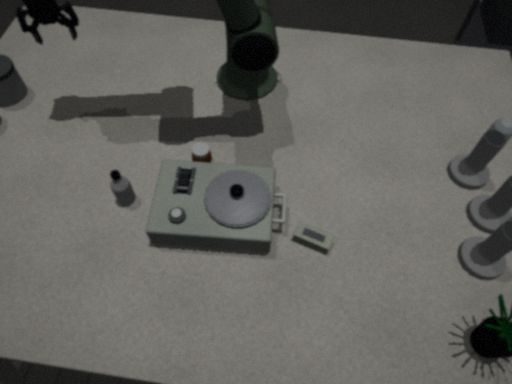

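The top crop shows the wheel at about (515,247), with its line faint near the rear end (512,204). The pointers are at (489,249) and (541,245), and the button is at (504,115). Next I fit the warmer's pose from depth.

```bash
cat > h.py <<'E'
import numpy as np,cv2
from plant import *
def cloud(d,c):
    v,u=np.mgrid[:384,:512];P=np.stack([(u-c['cx'])/c['fx']*d,(v-c['cy'])/c['fy']*d,d],-1)
    return (P-c['t'])@c['R']
def ray(c,u,v,z):
    o=-c['R'].T@c['t'];r=c['R'].T@np.array([(u-c['cx'])/c['fx'],(v-c['cy'])/c['fy'],1]);return o+r*(z-o[2])/r[2]
def proj(c,X):
    p=c['R']@np.array(X)+c['t'];return c['cx']+c['fx']*p[0]/p[2],c['cy']+c['fy']*p[1]/p[2]
E
python3 - <<'E'
from h import *
for n in ['top','scene']:
    f=np.load(n+'0.npz');c=camera_model(n);W=cloud(f['d'],c);z=W[...,2]
    m=((z>.078)&(z<.092)&(f['d']>0)).astype(np.uint8)
    k,l,st,ce=cv2.connectedComponentsWithStats(m)
    i=1+np.argmax(st[1:,4]);mm=cv2.morphologyEx((l==i).astype(np.uint8),cv2.MORPH_OPEN,np.ones((5,5)))
    P=W[mm>0];print(n,len(P),'z',np.median(P[:,2]))
    r=cv2.minAreaRect((P[:,:2]*1000).astype(np.float32));print(r)
c=camera_model('top')
off=np.array([150,115]);
for nm,p,zz in [('btn',(504,115),.105),('ptrL',(489,249),.091),('ptrR',(541,245),.091),('line',(512,204),.095)]:
    print(nm,ray(c,150+p[0]/2.9,115+p[1]/2.9,zz))
f=np.load('top0.npz');W=cloud(f['d'],c);z=W[...,2]
print(np.round(z[150:160,318:330]*1000).astype(int))
print(np.round(z[180:218:2,316:340]*1000).astype(int))
cs=camera_model('scene');print('btn scene',ray(cs,90+260/3,125+264/3,.1), 'ptrs',ray(cs,90+263/3,125+166/3,.091),ray(cs,90+306/3,125+163/3,.091))
E
```

```text
top 6664 z 0.08533903084205885
((548.954833984375, -7.919036865234375), (229.96421813964844, 320.0833435058594), 3.903822898864746)
scene 5117 z 0.08528415947979966
((550.6134643554688, -3.8838043212890625), (231.4435272216797, 320.29315185546875), 3.97236967086792)
btn [ 0.61946167 -0.08826245  0.105     ]
ptrL [ 0.50691894 -0.07485425  0.091     ]
ptrR [ 0.50979387 -0.11941343  0.091     ]
line [ 0.54470319 -0.09484226  0.095     ]
[[ 96  97  97 107 107 104 110 107 110  95 102  96]
 [ 96  99 105 108 106 108 108 109 109 106  98  96]
 [ 99 107 106 107 107 109 109 108 106 110 108  96]
 [101 104 109 106 107 107 108 107 107 104 109  98]
 [101 107 107 108 106 109 112 107 107 107 105 106]
 [102 108 108 109 106 108 106 109 107 105 107 106]
 [101 104 107 107 108 109 107 107 103 107 108 105]
 [ 95 104 105 108 108 103 107 106 107 110 106  95]
 [ 95  99 108 106 106 107 107 106 111 111 105  97]
 [ 98  99 103 109 106 108 108 108 104 106  97  96]]
[[  88   86   80   86   86   88   84   87   87   83   87   84   82   85
    88   83   84   84   85   83   82   87   88   85]
 [  84   87   87   87   87
[... 1653 characters left out ...]
98   98  102  101
    98   99   99  101   93   88   91   91   89   89]
 [  85   87   90   87   90   87   84   95   93   94   93   98   96   97
    95   95   96   96   94   95   89   88   92   83]
 [  84   86   90   92   88   92   89   89   90   92   89   89   90   91
    89   90   85   87   88   92   91   90   88   83]
 [  84   84   86   94   92   90   92   82   82   84   83   86   87   85
    87   86   83   83   88   92   90   90   91   85]
 [  85   85   85   91   94   90   92   86   86   86   83   90   87   88
    85   84   88   86   82   93   92   94   90   85]]
btn scene [ 0.61883799 -0.0841335   0.1       ] ptrs [ 0.51594218 -0.10809381  0.091     ] [ 0.50695393 -0.07058572  0.091     ]
```

```bash
python3 - <<'E'
from h import *
C=np.array([.509,-.0955]);th=np.radians(3.9);ex=np.array([np.cos(th),np.sin(th)])
for a in (0,-.419,-.838,-1.26):
    p=C-ex*.036*np.sin(a);X=[*p,.069+.036*np.cos(a)]
    print(a,np.round(X,4),[np.round(proj(camera_model(n),X),1) for n in('top','scene')])
for n,(x,y) in {'top':(300,170),'scene':(165,160)}.items():
    a=cv2.imread(f'pics/{n}0.png')[y:y+55,x:x+60];a=np.clip(a.astype(float)*2,0,255)
    cv2.imwrite(f'pics/{n}0z.png',cv2.resize(a,None,fx=10,fy=10,interpolation=cv2.INTER_NEAREST))
E
```

```text
0 [ 0.509  -0.0955  0.105 ] [array([328.1, 199.5]), array([182.1, 175.9])]
-0.419 [ 0.5236 -0.0945  0.1019] [array([327.3, 193.6]), array([181.4, 181.1])]
-0.838 [ 0.5357 -0.0937  0.0931] [array([326. , 189.1]), array([181.1, 186.7])]
-1.26 [ 0.5432 -0.0932  0.08  ] [array([324.7, 186.6]), array([181.3, 191.7])][ WARN:0@0.494] global loadsave.cpp:1063 imwrite_ Unsupported depth image for selected encoder is fallbacked to CV_8U.
```

View pics/top0z.png

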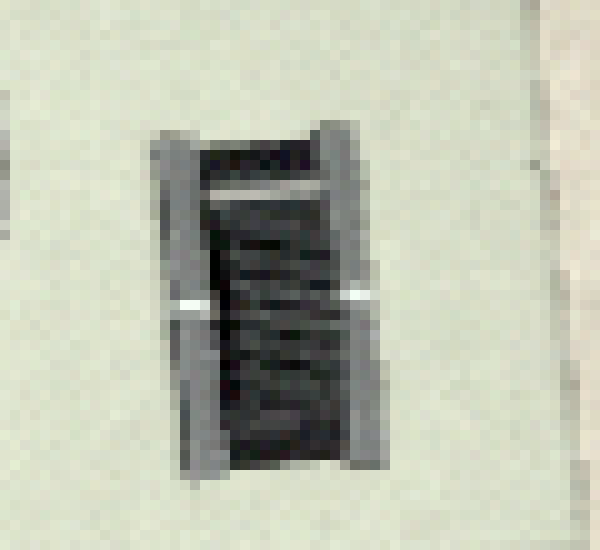

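View pics/scene0z.png

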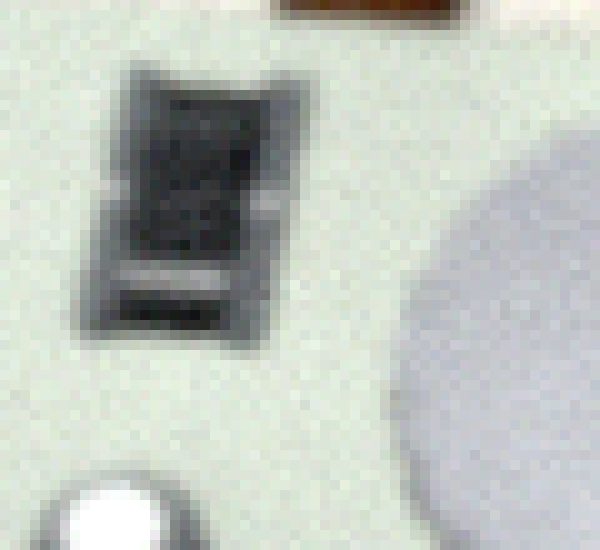

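The top zoom shows the line at row 189, which projects to -0.838, so the wheel sits two stops down. The pointers are at row 200. I shut the gripper, turn it so the jaws lie along the axle, and move over.

arm_command(
  series=[
    [[3,4,0],[0,0,-0.06]],
    [[6.4,8.4,0],[0,0,-0.12]],
    [[9.6,12.6,0],[0,0,-0.18]],
    [[12.8,16.8,0],[0,0,-0.24]],
    [[16,21,0],[0,0,-0.293]],
  ],
  claw=0,
  newtons=40,
)

```text
time_s: 1.42
ee_pos: [0.3556, -0.3031, 0.2315]
tool_rot: [[0.001, 0.067, -0.998], [-0.001, -0.998, -0.067], [-1.0, 0.001, -0.001]]
wrist_force: [0.5, -0.4, 0.2]
opening: 0.001
```

arm_command(
  series=[
    [[3.2,4.2,0],[0,0,0]],
    [[6.4,8.4,0],[0,0,0]],
    [[9.6,12.6,-2],[0,0,0]],
    [[12.8,16.8,-4],[0,0,0]],
    [[15.8,20.4,-6],[0,0,0]],
  ],
)

```text
time_s: 2.05
ee_pos: [0.5138, -0.0988, 0.1709]
tool_rot: [[0.001, 0.069, -0.998], [-0.0, -0.998, -0.069], [-1.0, 0.0, -0.001]]
wrist_force: [0.3, -0.7, 0.9]
opening: -0.003
```

arm_command(
  series=[
    [[0.5,0.4,-1],[0,0,0]],
    [[0.5,0.4,-2],[0,0,0]],
    [[0.5,0.4,-2],[0,0,0]],
  ],
)

```text
time_s: 2.42
ee_pos: [0.5166, -0.0972, 0.1507]
tool_rot: [[-0.002, 0.067, -0.998], [0.0, -0.998, -0.067], [-1.0, -0.0, 0.002]]
wrist_force: [0.2, 0.6, 0.6]
opening: -0.002
```

arm_command(
  series=[
    [[0,0.1,-1.5],[0,0,0]],
    [[0,0.1,-3],[0,0,0]],
    [[0,0.1,-4],[0,0,0]],
    [[0,0.1,-4.2],[0,0,0]],
    [[0,0.1,-4.2],[0,0,0]],
  ],
)

```text
time_s: 3.05
ee_pos: [0.5177, -0.0954, 0.1092]
tool_rot: [[-0.0, 0.069, -0.998], [0.0, -0.998, -0.069], [-1.0, -0.0, 0.0]]
wrist_force: [0.6, 0.3, 0.5]
opening: -0.001
```

```bash
python3 - <<'E'
from h import *
s=read_state();print(s['ee_pos'],s['wrist_force'])
for n,(x,y) in {'top':(290,150),'scene':(140,120)}.items():
    im,d=get_image(n);a=im[y:y+90,x:x+100,::-1];a=np.clip(a.astype(float)*2,0,255).astype(np.uint8)
    cv2.imwrite(f'pics/{n}1z.png',cv2.resize(a,None,fx=5,fy=5,interpolation=cv2.INTER_CUBIC))
a=np.hstack([cv2.imread('pics/top1z.png')[:, :400],cv2.imread('pics/scene1z.png')[:, :400]]);cv2.imwrite('pics/b1.png',a)
E
```

```text
[ 0.51771193 -0.09543025  0.10920311] [0.59409937 0.28281727 0.4855757 ]
```

View pics/b1.png

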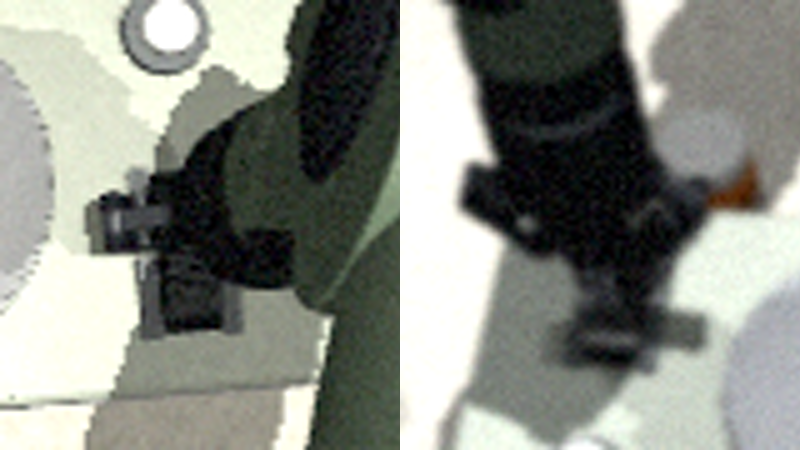

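The gripper is over the crest. The scene view still shows the rim line at the rear, at crop (610,340). I ease down until I feel contact.

arm_command(
  series=[
    [[-0.2,0,-0.2],[0,0,0]],
    [[-0.2,0,-0.4],[0,0,0]],
    [[-0.2,0,-0.4],[0,0,0]],
  ],
)

```text
time_s: 3.52
ee_pos: [0.5156, -0.0954, 0.1052]
tool_rot: [[-0.0, 0.069, -0.998], [0.0, -0.998, -0.069], [-1.0, -0.0, 0.0]]
wrist_force: [0.6, 0.3, -0.7]
opening: 0.001
```

arm_command(
  series=[
    [[0,0,-0.1],[0,0,0]],
    [[0,0,-0.1],[0,0,0]],
  ],
)

```text
time_s: 3.78
ee_pos: [0.5162, -0.0954, 0.105]
tool_rot: [[0.001, 0.069, -0.998], [-0.0, -0.998, -0.069], [-1.0, 0.0, -0.001]]
wrist_force: [-1.5, -0.2, 4.4]
opening: -0.003
```

arm_command(
  series=[
    [[0,0,-0.05],[0,0,0]],
    [[-0.4,-0.03,-0.05],[0,0,0]],
    [[-0.8,-0.05,-0.05],[0,0,0]],
    [[-1.2,-0.08,-0.05],[0,0,0]],
    [[-1.6,-0.1,-0.05],[0,0,0]],
  ],
)

```text
time_s: 4.4
ee_pos: [0.5008, -0.0965, 0.1048]
tool_rot: [[0.003, 0.069, -0.998], [-0.0, -0.998, -0.069], [-1.0, 0.0, -0.003]]
wrist_force: [-0.2, 0.4, 6.4]
opening: 0.001
```

```bash
cat > look.py <<'E'
from h import *
import sys
k=sys.argv[1]
s=read_state();print(s['time_s'],s['ee_pos'],s['wrist_force'])
o=[]
for n,(x,y) in {'top':(300,140),'scene':(155,150)}.items():
    im,d=get_image(n);a=im[y:y+80,x:x+50,::-1];a=np.clip(a.astype(float)*2,0,255).astype(np.uint8)
    o.append(cv2.resize(a,None,fx=7,fy=7,interpolation=cv2.INTER_NEAREST))
cv2.imwrite(f'pics/l{k}.png',np.hstack(o))
E
python3 look.py 2
```

```text
4.4 [ 0.5007702  -0.09647511  0.10483046] [-0.22638861  0.42637262  6.44630666]
```

View pics/l2.png

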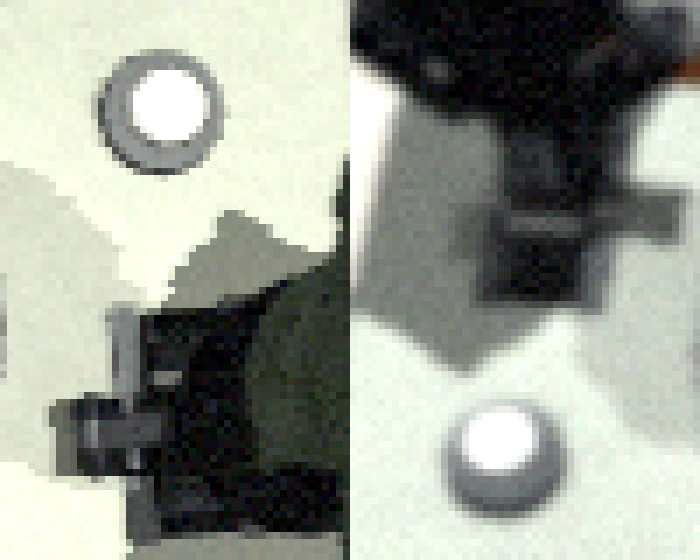

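The line is now at scene row 181 and top row 194, which is one stop up (-0.419). I lift, go back and repeat the stroke.

arm_command(
  series=[
    [[0,0,0.7],[0,0,0]],
    [[0.8,0.05,1.0],[0,0,0]],
    [[1.5,0.1,1.0],[0,0,0]],
    [[1.5,0.1,0.3],[0,0,0]],
    [[1.5,0.1,0.1],[0,0,0]],
  ],
)

```text
time_s: 5.12
ee_pos: [0.5152, -0.0954, 0.1048]
tool_rot: [[0.001, 0.069, -0.998], [0.0, -0.998, -0.069], [-1.0, -0.0, -0.001]]
wrist_force: [-0.9, 0.9, 13.9]
opening: -0.002
```

arm_command(
  series=[
    [[0,0,-0.1],[0,0,0]],
    [[0,0,-0.1],[0,0,0]],
  ],
)

```text
time_s: 5.38
ee_pos: [0.5157, -0.0954, 0.1048]
tool_rot: [[0.002, 0.069, -0.998], [0.0, -0.998, -0.069], [-1.0, 0.0, -0.002]]
wrist_force: [-0.7, 1.7, 9.8]
opening: 0.001
```

arm_command(
  series=[
    [[0,0,0.04],[0,0,0]],
    [[-0.4,-0.03,0.04],[0,0,0]],
    [[-0.8,-0.05,0.04],[0,0,0]],
    [[-1.2,-0.08,0.04],[0,0,0]],
    [[-1.6,-0.1,0.04],[0,0,0]],
  ],
)

```text
time_s: 6.0
ee_pos: [0.4993, -0.0964, 0.1048]
tool_rot: [[0.002, 0.069, -0.998], [-0.0, -0.998, -0.069], [-1.0, 0.0, -0.002]]
wrist_force: [1.0, 0.7, 6.2]
opening: 0.003
```

```bash
python3 look.py 3
```

```text
6.0 [ 0.49926895 -0.09639518  0.10475927] [0.95315181 0.73215188 6.24918951]
```

View pics/l3.png

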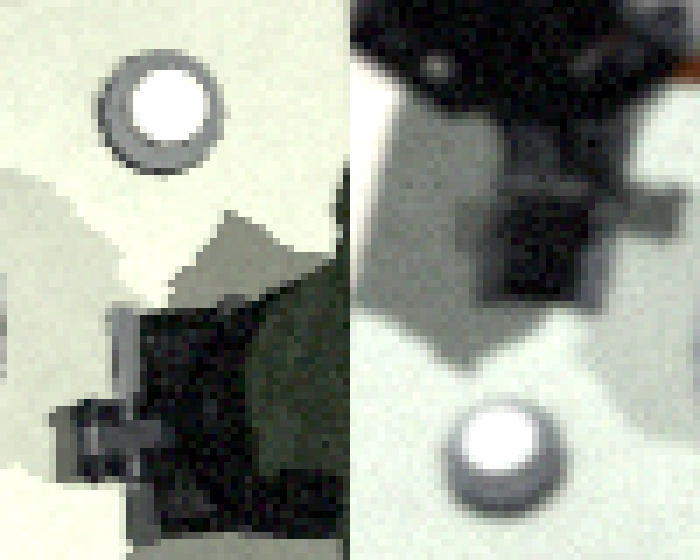

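The line is at the crest, scene row 177. I lift straight off and look.

arm_command(
  series=[
    [[0,0,1.5],[0,0,0]],
    [[0,0,4.5],[0,0,0]],
    [[0,-4,7],[0,0,0]],
    [[0,-8,8],[0,0,0]],
    [[0,-12,8],[0,0,0]],
  ],
)

```text
time_s: 6.72
ee_pos: [0.4991, -0.2178, 0.1858]
tool_rot: [[0.002, 0.069, -0.998], [-0.001, -0.998, -0.069], [-1.0, 0.001, -0.002]]
wrist_force: [1.3, -0.3, -1.0]
opening: 0.002
```

```bash
python3 look.py 4
```

```text
6.725 [ 0.49912633 -0.21778399  0.18576463] [ 1.25382475 -0.29107727 -0.96591817]
```

View pics/l4.png

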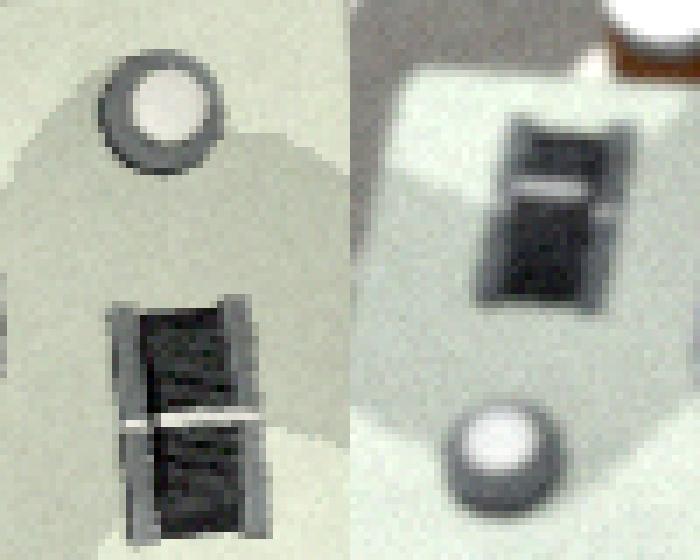

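The line now lies level with both pointers, at top row about 200. Next is the button at about (0.619, -0.089), with its top at z ≈ 0.107.

arm_command(
  series=[
    [[4,4.3,0],[0,0,0]],
    [[8,8.6,0],[0,0,0]],
    [[12,12.9,-2],[0,0,0]],
    [[12,12.9,-5],[0,0,0]],
    [[12,12.9,-6.5],[0,0,0]],
  ],
)

```text
time_s: 7.45
ee_pos: [0.6173, -0.0857, 0.1172]
tool_rot: [[-0.004, 0.071, -0.998], [0.001, -0.998, -0.071], [-1.0, -0.001, 0.004]]
wrist_force: [-1.3, -0.3, 0.2]
opening: -0.004
```

arm_command(
  series=[
    [[0,0,-0.4],[0,0,0]],
    [[0,0,-0.8],[0,0,0]],
    [[0,0,-1.1],[0,0,0]],
    [[0,0,-1.1],[0,0,0]],
  ],
)

```text
time_s: 7.95
ee_pos: [0.6188, -0.0878, 0.1087]
tool_rot: [[0.001, 0.068, -0.998], [-0.0, -0.998, -0.068], [-1.0, 0.0, -0.001]]
wrist_force: [-0.4, 0.4, -0.3]
opening: 0.002
```

arm_command(
  series=[
    [[0,0,-0.2],[0,0,0]],
    [[0,0,-0.4],[0,0,0]],
    [[0,0,-0.4],[0,0,0]],
  ],
)

```text
time_s: 8.32
ee_pos: [0.6191, -0.0877, 0.1045]
tool_rot: [[0.001, 0.069, -0.998], [-0.001, -0.998, -0.069], [-1.0, 0.001, -0.001]]
wrist_force: [0.2, -0.5, 2.6]
opening: 0.002
```

arm_command(
  series=[
    [[0,0,-0.2],[0,0,0]],
    [[0,0,-0.3],[0,0,0]],
    [[0,0,-0.3],[0,0,0]],
  ],
)

```text
time_s: 8.7
ee_pos: [0.6191, -0.0877, 0.1014]
tool_rot: [[0.001, 0.069, -0.998], [-0.001, -0.998, -0.069], [-1.0, 0.001, -0.001]]
wrist_force: [0.7, -2.0, 3.4]
opening: 0.002
```

arm_command(
  series=[
    [[0,0,-0.1],[0,0,0]],
    [[0,0,-0.2],[0,0,0]],
    [[0,0,-0.2],[0,0,0]],
  ],
)

```text
time_s: 9.07
ee_pos: [0.6191, -0.0877, 0.1009]
tool_rot: [[0.001, 0.069, -0.998], [-0.001, -0.998, -0.069], [-1.0, 0.001, -0.001]]
wrist_force: [-2.1, -1.3, 12.6]
opening: 0.001
```

The force rose to 12.6 N with z held at 0.101, so this is the hard stop, 6 mm below the rest height. I release it and retreat.

arm_command(
  series=[
    [[0,0,1],[0,0,0]],
    [[0,0,4],[0,0,0]],
    [[-1,0,8],[0,0,0]],
    [[-3,-5,9],[0,0,0]],
    [[-6,-10,9],[0,0,0]],
  ],
)

```text
time_s: 9.7
ee_pos: [0.559, -0.1877, 0.19]
tool_rot: [[0.002, 0.071, -0.997], [0.0, -0.997, -0.071], [-1.0, 0.0, -0.002]]
wrist_force: [0.0, -0.9, -0.4]
opening: 0.001
```

arm_command(
  series=[
    [[-3,-4,0],[0,0,0]],
    [[-6,-8,0],[0,0,0]],
    [[-9,-12,0],[0,0,0]],
    [[-9,-12,0],[0,0,0]],
  ],
)

```text
time_s: 10.2
ee_pos: [0.4665, -0.3091, 0.1886]
tool_rot: [[-0.001, 0.064, -0.998], [0.001, -0.998, -0.064], [-1.0, -0.002, 0.001]]
wrist_force: [0.5, 0.7, 0.6]
opening: -0.002
```

```bash
python3 look.py 5; python3 - <<'E'
from h import *
im,d=get_image('top');cv2.imwrite('pics/top5.png',cv2.resize(im[115:285,150:420,::-1],None,fx=2.9,fy=2.9))
z=cloud(d,camera_model('top'))[...,2];print(np.median(z[151:159,321:328]))
z0=cloud(np.load('top0.npz')['d'],camera_model('top'))[...,2];print(np.median(z0[151:159,321:328]))
for q in ['lid_mid','bottle_mid','jar_mid','tape_mid']: print(q,[(np.round(r['rect']),round(r['p'],2)) for r in search_frame('top',q)[:1]])
E
```

```text
10.2 [ 0.46647392 -0.30908909  0.18864399] [0.45209134 0.68616461 0.63497815]
0.10744066812022156
0.10726153579969058
lid_mid [(array([232., 153., 301., 222.]), 0.64)]
bottle_mid [(array([374., 179., 410., 199.]), 0.57)]
jar_mid [(array([308., 242., 331., 266.]), 0.97)]
tape_mid [(array([160., 159., 205., 185.]), 0.96)]
```

View pics/l5.png

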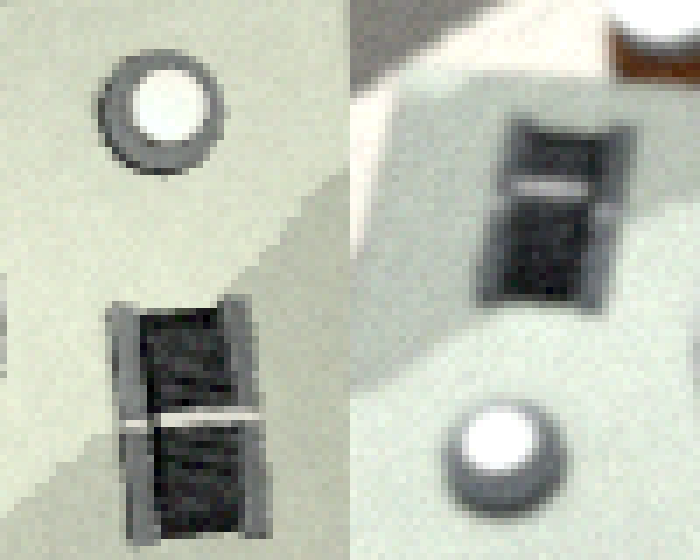

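View pics/top5.png

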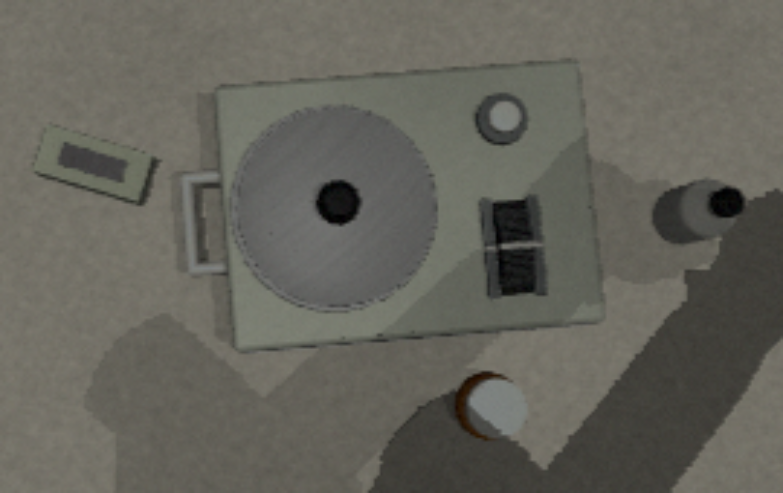

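The line is level with both pointers, at crop (515,246). The button has sprung back to 0.107 m, and the lid, bottle, jar and box all look unmoved. I hand the job in.

```bash
python3 -c "
from plant import *
job_done()"
```

```text
the job is handed in; nothing more can be done
```

The job is done and handed in; the arm moves finished at about 10.2 s, well inside the 45 s limit.

- **Wheel:** it started two click stops low. I rolled it up with two strokes of the shut fingertip, one stop each, pressing with about 6 N during the strokes (briefly 14 N when I set the finger down for the second). The last pictures from both cameras show the white line on top, level with both pointers.
- **Heat button:** I then pressed it straight down to its hard stop, which is 6 mm of travel with 12.6 N at the end. After I let go, its top was back at 107 mm, the same as before.
- **Other things:** the lid, bottle, jar and box of strips show no movement in the pictures. The network's boxes for them agree with the first ones to within 3 pixels.
- **At hand-in:** the arm was clear of everything and the wrist force was near zero. No check failed or disagreed.

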